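# Set a chocolate bar against the flip stop

### The job

Get the chocolate bar ready for portioning: flip the stop's hinged flag down until it lies fully home across the channel of the white board, then push the bar flat against the fence and slide it along the fence against the flag. The flag is loose sideways on its pin, so keep pushing until that play is used up and the stop stands solid, hold a light push of about 8 N there for a second, and leave the bar there flush with fence and stop, with the flag down. The bar is brittle and the flag bends easily: never press the bar harder than about 20 N or the flag harder than about 25 N, and leave the other things alone.

Things in the scene. Friction and masses are not known exactly. Their poses are not given: they have to be found in the camera images.
- guide_board: white plastic portioning board, 130 (x) x 360 (y) x 12 mm, fixed to the table. Origin: centre of its underside. On it an aluminium fence along y, 12 mm thick, front face at x = +25 mm, top at z = 36 mm. x points across the channel to the fence, y along the fence from the open end to the stop. The bar slides on the board's top (z = 12 mm) before the fence's face.
- stop_carriage: aluminium flip-stop carriage fixed behind the fence, 20 x 46 x 49 mm, carries the steel flag between two cheeks. Origin on the board's top under the hinge pin, axes as the board's. Pin along y at x = 0, z = 40 mm; fence face at x = -23 mm. The flag, 12 mm wide, slides 5 mm along the pin (about 1 N friction, start varies); solid towards +y its bar-side face is at y = -3.5 mm
- flag (a joint): hinge of the flag, rad: 0 = parked up, leaning 10 deg back, away from the robot; grows as the flag swings over the fence towards the robot; 1.75 = fully down, arm level across the channel, on its end stop. Starts at 0 to 0.25. Stiff hinge, about 0.09 N m friction: may stay where it is left.
- flag_tip (a point): centre of the round tip (radius 8 mm) of the steel flag, 86 mm from the pin axis. The flag's arm is straight from pin to tip; its back, 8 mm off the centre line, is the upper side when down. On the other side a blade, 27 to 73 mm from the pin, reaches 36 mm off the centre line; down, it closes the channel to 4 mm above the board and covers the bar's end.
- choc_bar: dark brown brittle chocolate bar, 40 (x) x 160 (y) x 26 mm, four blocks on top, about 0.2 kg, loose on the board; at the start 40 to 80 mm short of the flag and 8 to 28 mm off the fence, slightly askew. Origin: centre of its underside. Slides at 1 to 2 N. In place, its origin is at x = -43, y = -83.5 mm of the carriage's frame.
- shaker: bystander: beige shaker with dark cap, 58 mm across, 101 mm high; origin centre of its underside
- tally_counter: bystander: black hand tally counter lying flat, 46 x 62 x 28 mm; origin centre of its underside
- pastry_brush: bystander: pastry brush lying flat, 197 x 42 x 13 mm; origin centre of its underside, length along its x

How it is judged (in metres and radians):
On the way, in this order (a step that is already met when the one before it is completed fails the run):
1. the flag is fully down across the channel (within 0.05 rad of its end stop) (value of joint flag above 1.7 rad), for 0.2 s.
2. the bar, flat along the fence, is pressed against the solid stop with at least 4 N for 0.3 s (value of joint flag above 1.7 rad and x of choc_bar in the frame of stop_carriage between -0.045 and -0.041 m and angle between the y axis of choc_bar and the y axis of stop_carriage, either way round below 0.03 rad and y of choc_bar in the frame of stop_carriage between -0.085 and -0.0815 m and contact force between choc_bar and stop_carriage above 4 N), for 0.3 s.
At the end, for the whole second after the job is handed in: The flag is down within 0.05 rad of its end stop; the bar lies flat on the board and at rest, within 2 mm of the fence and parallel to it within 0.03 rad, its end within 1.5 mm of where the stop is solid (value of joint flag above 1.7 rad and x of choc_bar in the frame of stop_carriage between -0.045 and -0.041 m and angle between the y axis of choc_bar and the y axis of stop_carriage, either way round below 0.03 rad and y of choc_bar in the frame of stop_carriage between -0.085 and -0.0815 m and angle between choc_bar's own z axis and vertical below 0.05 rad and linear speed of choc_bar below 0.01 m/s); the robot touches nothing.
It fails at once if the bar pressed against the stop with more than 20 N (contact force between choc_bar and stop_carriage above 20 N).
It fails at once if the bar pressed by the fingers with more than 20 N (contact force between choc_bar and the fingers above 20 N).
It fails at once if the stop pressed by the fingers with more than 25 N (contact force between stop_carriage and the fingers above 25 N).
It fails at once if a bystander moved more than 20 mm (distance of any of shaker, tally_counter, pastry_brush from where it was at the start of the episode above 0.02 m).
It also fails if it takes over 72 s, if anything falls off the work surface, if the arm or the gripper's body presses on something with over 40 N, if the wrist force passes 120 N, or if a joint passes its speed limit or range.

### The arm

A 6-joint arm with a two-finger parallel gripper is mounted at the origin on a cart in front of the work surface, level with it; the furniture and walls round the work are solid. World frame = base frame: x ahead of the robot, y to its left, z up, the work surface at z = 0. Lengths are in mm, angles in rad, forces in N, time in s.
With the tool pointing down it reaches from about 325 to 775 mm from the base axis. Payload 5.5 kg.
Tool frame: the origin (TCP) lies at the very end of the fingers, on their centre line; the grasp point (between the pads) lies 19 mm behind it; z points along the fingers, y is the direction in which the jaws open and shut (so a half turn about z gives the same grasp; the last joint's range is limited). The gripper opens to 85 mm and grips with 20 to 120 N. Pads are 22 mm wide; open, the fingers measure 114 mm over their backs; the gripper's body (76 mm by 85 mm) begins 54 mm behind the grasp point. The pads swing forward as they close: fully open they stand 13 mm farther back than shut.
Start: joints at [1.234, 0.091, 1.231, -0, 1.82, -0.057], TCP at [165.702, 576.679, 208.075] pointing down, gripper open.
Joint ranges: [-2.87, 2.87], [-0.86, 2.18], [0.17, 2.46], [-1.51, 4.65], [0.06, 2.69], [-2.65, 2.65]. Speed limits (rad/s): [2.57, 2.57, 3.01, 3.14, 3.14, 3.14].

### API

Orientations are given as a rotation vector (axis times angle).
In Python, from workcell import robot gives the robot as it stands.
- The arm moves only by the shell command python3 -m crank 'ROWS' [FORCE]. ROWS is JSON, a list of rows, each a list of 3 entries, a list of its own where there are three numbers: the shift along the tool's x, y, z in units of 25 mm (1.0 is 25 mm), then the turn, a rotation vector about the tool's x, y, z in units of 8 degrees (1.0 is 8 degrees), then the closure, from -1 (fully open) to 1 (shut), so that 0 is half open. In form: [[[x, y, z], [wx, wy, wz], fingers], ...]. A call has exactly 5 rows; each row is the pose to reach, as a shift and turn from the pose measured when the call began, along the tool's axes at that moment; what a row does not reach only later rows make up. A row lasts 1/8 s, in which the tool goes at most 62.5 mm and 10.7 degrees, less where a joint would pass 70% of its speed; a pose out of reach is approached as far as the arm can. A call with a gripper value outside its range is refused whole. The fingers move at their own pace and stop on an object; FORCE is the grip in N (left out, the last holds). Time passes only in rows, so rows that repeat a pose let the fingers close, or fill a call up. It gives the time, the measured TCP pose, the force and the opening at its end, in the units of the state.
- robot.read_state(): the state, without advancing time (a new reading comes with each control period).
- robot.camera(name): name is "scene" or "top"; returns the picture (384x512x3 uint8, red, green, blue); there is no depth.
- robot.camera_info(name): a dict with "fx", "fy", "cx", "cy" (pixels), "R" (3x3) and "t" (3): a world point X has camera coordinates R X + t. Camera axes: x right, y down, z forward; pixel columns grow to the right and rows downward; lengths in mm; the calibration is good to about 2 mm. A picture is of the moment at which its call begins. camera_info takes no time and is no camera call.
- robot.close_job(): hands the job in, once; it reports no verdict.
Trained networks look in the newest picture that a camera, given by its name, has taken for a name from the list of things; names that differ only in an ending like _2 or _b are one class to them, and where a whole thing is asked for, a point or a joint stands for the part that bears it (a point fixed in the world has none). Each returns a list of dicts, best first, with "score" (0 to 1); they miss things now and then, are a little off and sometimes report something else, mostly with a low value. They report only what shows in the picture. A call takes as long as a camera call.
- robot.look_for(camera, target): "xyz" ([x, y, z] in mm, in world coordinates, good to about 4 mm: the middle of the surface that is visible of it).
- robot.cut_out(camera, target): "mask" (384x512 bool, what is visible of it).
The state is a dict: "clock": time; "q": joint angles; "qd": joint speeds; "tau": joint torques, N m; "eef_pos": TCP position; "tool_rot": TCP orientation; "force": force on the tool from outside, world axes, zero at the start; "torque": the same for the moment, N m; "width": finger opening in mm.
Only numpy, scipy, OpenCV 4.12 (cv2) and the standard library are available. Lean on these libraries where they do the work, as an engineer would, in place of code of your own. Each camera call takes 0.05 s, during which the arm holds its last target. There are 200 camera calls.

## Working session

There is one attempt and no reset: what is moved stays moved. The work goes in short steps, Python scripts to look and compute and a shell command to move; the robot and the scene stay as the last step left them, time stands still between calls to the robot, and variables do not carry over. Pictures are saved under pics/ and viewed, about 8 in all and at most 12, crops included, and the job is handed in when it is done.

```bash
mkdir -p pics
python3 - <<'E'
from workcell import robot
import cv2,numpy as np
s=robot.read_state();print({k:np.round(v,3).tolist() for k,v in s.items()})
a=[]
for c in("scene","top"):
    im=robot.camera(c);cv2.imwrite(f"pics/{c}0.png",cv2.cvtColor(im,cv2.COLOR_RGB2BGR))
    i=robot.camera_info(c);print(c,{k:np.round(v,3).tolist() for k,v in i.items()})
    for t in("guide_board","stop_carriage","flag","flag_tip","choc_bar","shaker","tally_counter","pastry_brush"):
        print(t,[(np.round(d["xyz"]).tolist(),round(d["score"],2)) for d in robot.look_for(c,t)[:2]])
E
```

```text
{'clock': 0.0, 'q': [1.234, 0.092, 1.232, 0.0, 1.82, -0.057], 'qd': [-0.001, -0.001, -0.002, -0.002, -0.001, 0.0], 'tau': [-0.0, -45.874, -41.802, -0.0, 0.012, 0.0], 'eef_pos': [165.583, 576.355, 206.953], 'tool_rot': [-0.438, -3.111, 0.003], 'force': [0.432, 0.417, 0.768], 'torque': [-0.027, 0.012, 0.067], 'width': 85.505}
scene {'fx': 452.853, 'fy': 452.853, 'cx': 251.9, 'cy': 192.72, 'R': [[0.918, -0.396, -0.001], [-0.249, -0.574, -0.78], [0.309, 0.717, -0.626]], 't': [-528.987, 229.335, 1226.041]}
guide_board [([561.0, -22.0, 12.0], 0.65)]
stop_carriage [([614.0, 69.0, 92.0], 0.79)]
flag [([615.0, 67.0, 112.0], 0.66)]
flag_tip [([614.0, 68.0, 110.0], 0.63)]
choc_bar [([532.0, -70.0, 36.0], 0.93), ([541.0, -434.0, 89.0], 0.55)]
shaker [([539.0, -433.0, 85.0], 0.65)]
tally_counter [([542.0, 339.0, 20.0], 0.67)]
pastry_brush [([569.0, -302.0, 15.0], 0.85)]
top {'fx': 389.518, 'fy': 389.518, 'cx': 246.716, 'cy': 185.138, 'R': [[-0.009, -1.0, 0.006], [-0.989, 0.008, -0.145], [0.145, -0.008, -0.989]], 't': [-46.18, 600.589, 1187.963]}
guide_board [([563.0, 28.0, 13.0], 0.79)]
stop_carriage [([611.0, 69.0, 108.0], 0.44)]
flag [([610.0, 69.0, 109.0], 0.55)]
flag_tip []
choc_bar [([532.0, -53.0, 39.0], 0.91)]
shaker [([550.0, -404.0, 102.0], 0.64)]
tally_counter [([550.0, 354.0, 18.0], 0.6)]
pastry_brush [([572.0, -298.0, 9.0], 0.83)]
```

View pics/scene0.png

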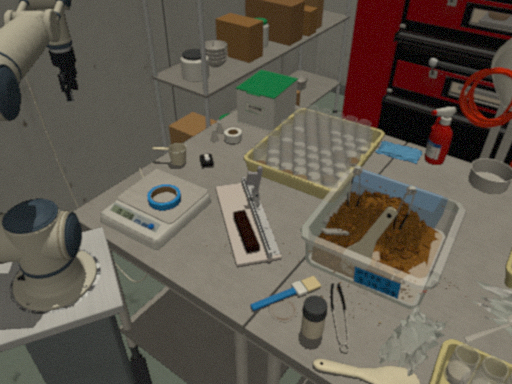

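View pics/top0.png

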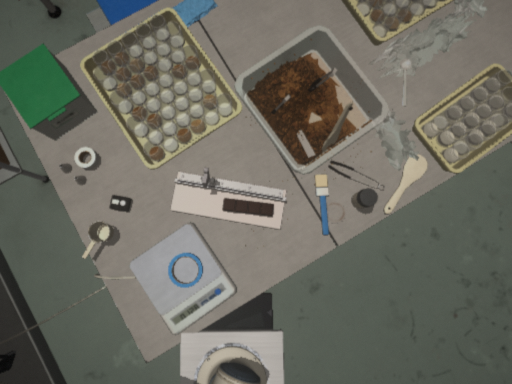

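The scene view shows the board at about (247,220) with the raised flag at (254,178) and the bar at (246,230). In the top view the board's corners are at roughly (177,174), (286,189), (282,227) and (172,209), so it is turned about -8°. Next I'll zoom in on both views and get the masks.

```bash
cat > h.py <<'E'
import numpy as np,cv2
from workcell import robot
I={c:robot.camera_info(c) for c in("scene","top")}
def proj(c,X):
    i=I[c];P=np.atleast_2d(X)@np.array(i["R"]).T+np.array(i["t"])
    return np.c_[P[:,0]/P[:,2]*i["fx"]+i["cx"],P[:,1]/P[:,2]*i["fy"]+i["cy"]]
def ray(c,uv,z):
    i=I[c];R=np.array(i["R"]);uv=np.atleast_2d(uv)
    d=np.c_[(uv[:,0]-i["cx"])/i["fx"],(uv[:,1]-i["cy"])/i["fy"],np.ones(len(uv))]@R
    o=-R.T@np.array(i["t"]);return o+d*((z-o[2])/d[:,2])[:,None]
def crop(c,im,x0,y0,w,h,k,name):
    cv2.imwrite(name,cv2.cvtColor(cv2.resize(im[y0:y0+h,x0:x0+w],None,fx=k,fy=k,interpolation=cv2.INTER_CUBIC),cv2.COLOR_RGB2BGR))
E
python3 - <<'E'
from h import *
out=[]
for c,(x0,y0) in(("top",(165,160)),("scene",(200,155))):
    im=robot.camera(c); np.save(f"pics/{c}.npy",im)
    v=cv2.resize(im[y0:y0+120,x0:x0+130],None,fx=5,fy=5,interpolation=cv2.INTER_CUBIC)
    out.append(v)
    for t,z in(("guide_board",12),("choc_bar",38),("stop_carriage",40)):
        r=robot.cut_out(c,t)
        if not r: print(c,t,None);continue
        m=r[0]["mask"];np.save(f"pics/{c}_{t}.npy",m)
        ct=max(cv2.findContours(m.astype(np.uint8),0,1)[0],key=cv2.contourArea)
        X=ray(c,ct[:,0].astype(float),z)[:,:2].astype(np.float32)
        print(c,t,m.sum(),cv2.boundingRect(ct),cv2.minAreaRect(X))
for n,v in zip("ts",out): cv2.imwrite(f"pics/z{n}.png",cv2.cvtColor(v,cv2.COLOR_RGB2BGR))
E
```

```text
top guide_board 3635 (171, 172, 115, 58) ((557.5023803710938, 11.093353271484375), (365.169189453125, 130.977294921875), 79.60733032226562)
top choc_bar 638 (222, 199, 51, 18) ((531.0401000976562, -52.699424743652344), (158.18142700195312, 40.9122428894043), 83.00060272216797)
top stop_carriage 170 (201, 168, 15, 20) ((628.3685913085938, 75.47830200195312), (58.30078887939453, 45.07133865356445), 18.25040054321289)
scene guide_board 2667 (216, 177, 65, 89) ((557.7855224609375, 16.998916625976562), (395.2426452636719, 133.10888671875), 79.31617736816406)
scene choc_bar 627 (233, 210, 27, 43) ((524.5753173828125, -66.69863891601562), (178.5270538330078, 44.86464309692383), 82.4241943359375)
scene stop_carriage 299 (246, 168, 16, 36) ((629.43701171875, 119.90238952636719), (187.38827514648438, 47.800941467285156), 62.616153717041016)
```

View pics/zt.png

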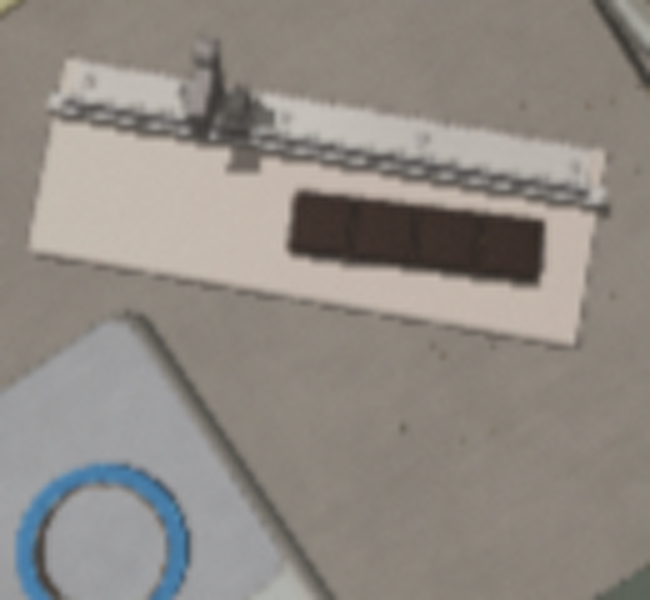

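View pics/zs.png

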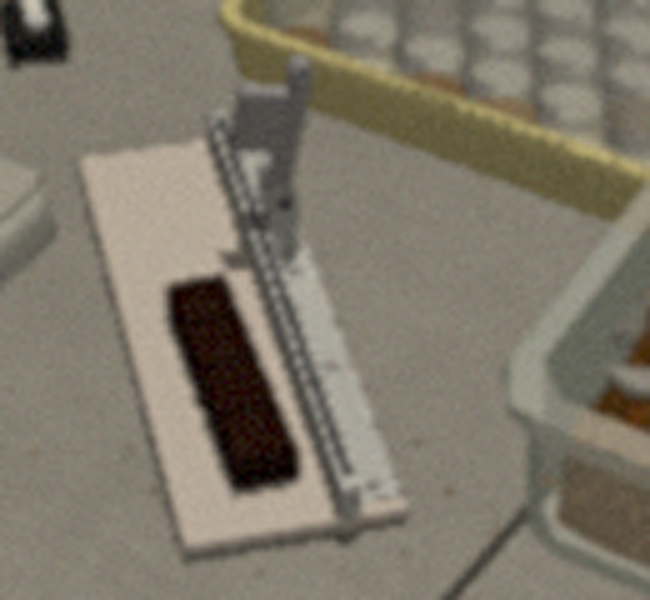

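The top crop shows the board corners at crop pixels (30,250), (577,347), (605,152) and (68,58), the bar at 290–543 × 190–283 and the upright flag near (205,70). The scene crop shows the flag tip at (299,68), its blade facing the robot. I'll fit the models to these points.

```bash
cat >> h.py <<'E'
def T(p):
    x,y,a=p;c,s=np.cos(a),np.sin(a);return np.array([[c,-s],[s,c]]),np.array([x,y])
def tow(p,X): # local->world
    R,t=T(p);X=np.atleast_2d(X).astype(float);return np.c_[X[:,:2]@R.T+t,X[:,2]]
def flagpts(a,y): # a=flag joint; carriage-frame outline at lateral y, z above board top
    b=0.1745-a;d=np.array([np.sin(b),np.cos(b)]);n=np.array([-np.cos(b),np.sin(b)])
    L=[(0,-8),(86,-8),(94,0),(86,8),(73,8),(73,36),(27,36),(27,8),(0,8)]
    return np.array([[*(np.r_[0,0]+l*d+o*n),0] for l,o in L])[:,[0,2,1]]+[0,y,40]
def box(w,l,h,z0=0):
    return np.array([[sx*w/2,sy*l/2,z] for z in(z0,z0+h) for sx,sy in((-1,-1),(1,-1),(1,1),(-1,1))])
E
cat > fit.py <<'E'
from h import *
from scipy.optimize import least_squares
cr=lambda c,P:(np.array(P,float)/5-.4)+({"top":(165,160),"scene":(200,155)}[c])
tc=cr("top",[(30,250),(577,347),(605,152),(68,58)]);sc=cr("scene",[(80,157),(187,545),(405,508)])
W=np.array([[-65,180,12],[-65,-180,12],[65,-180,12],[65,180,12]])
f=lambda p:np.r_[(proj("top",tow(p,W))-tc).ravel(),(proj("scene",tow(p,W[:3]))-sc).ravel()]
r=least_squares(f,[560,10,-.17]);B=r.x;print("board",B,np.round(r.fun,1))
# bar: masks silhouettes fit through hull
def res(p,parts):
    e=[]
    for c in("top","scene"):
        m=np.load(f"pics/{c}_choc_bar.npy");q=proj(c,tow(p,box(40,160,26,12)))
        h=cv2.convexHull(q.astype(np.float32)*8).astype(np.int32)
        g=np.zeros((384*1,512),np.uint8);cv2.fillConvexPoly(g,h,1,shift=3)
        e.append((g.astype(bool)^m).sum())
    return sum(e)
from scipy.optimize import minimize
best=min((minimize(res,[530+dx,-55+dy,B[2]+da],args=(0,),method="Nelder-Mead",options=dict(initial_simplex=[[530+dx,-55+dy,B[2]+da],[536+dx,-55+dy,B[2]+da],[530+dx,-47+dy,B[2]+da],[530+dx,-55+dy,B[2]+da+.06]])) for dx in(-4,4) for dy in(-4,4) for da in(-.03,.06)),key=lambda r:r.fun)
b=best.x;print("bar",b,best.fun)
R,t=T(B);print("bar in board",(b[:2]-t)@R,"rel yaw",b[2]-B[2])
np.savez("pose.npz",B=B,b=b)
# flag: tip in both
print("flag xyz look:",(np.array([[614,68],[615,67],[610,69]])-t)@R)
E
python3 fit.py
cat > ov.py <<'E'
from h import *
import sys
B,b=[np.load("pose.npz")[k] for k in"Bb"];ys,a,yf=map(float,sys.argv[1:4])
for c,(x0,y0) in(("top",(165,160)),("scene",(200,155))):
    im=np.load(f"pics/{c}.npy");v=cv2.resize(im[y0:y0+120,x0:x0+130],None,fx=5,fy=5,interpolation=cv2.INTER_CUBIC)
    def pl(X,col):
        q=(proj(c,X)-(x0,y0)+.4)*5;cv2.polylines(v,[q.astype(np.int32)],True,col,1)
    pl(tow(B,box(130,360,0,12)[:4]),(255,0,0))
    for z in(12,36): pl(tow(B,np.array([[25,-180,z],[25,180,z],[37,180,z],[37,-180,z]])),(0,255,0))
    for z in(12,38): pl(tow(b,box(40,160,0,z)[:4]),(255,255,0))
    for y in(yf,yf+12): pl(tow(B,flagpts(a,y)+[48,ys,12]),(0,0,255))
    for z in(12,61): pl(tow(B,box(20,46,0,z)[:4]+[48,ys,0]),(255,0,255))
    globals()[c]=v
cv2.imwrite(sys.argv[4],cv2.cvtColor(cv2.resize(np.hstack([top[:450],scene[:450]]),None,fx=.61,fy=.61),cv2.COLOR_RGB2BGR))
E
python3 ov.py 80 0.12 -6 pics/ov1.png
```

```text
board [ 5.57744306e+02  7.69210550e+00 -1.83314091e-01] [-0.9  0.2  0.3  0.4  1.2 -0.3 -0.4 -0.6 -0.4 -0.3 -0.8  0.2  1.  -0.2]
bar [ 5.31627122e+02 -5.30659288e+01 -1.55458381e-01] 190.0
bar in board [-14.6040603  -64.50091038] rel yaw 0.027855710769604358
flag xyz look: [[44.31965486 69.55223567]
 [45.48518896 68.75127984]
 [40.20438585 69.80632412]]
```

View pics/ov1.png

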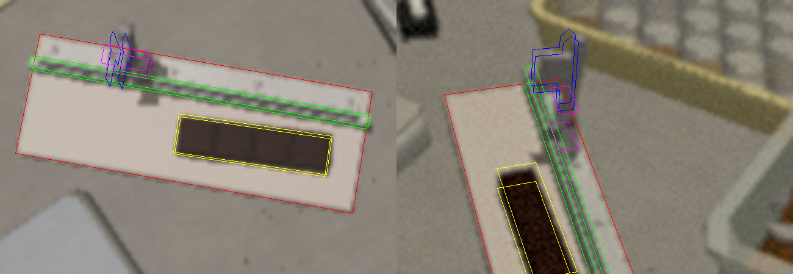

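The board and fence outlines fit. The carriage and flag guess sits about 10 mm too far along +y, so I'll fit ys and the flag angle from the tip and pin pixels.

```bash
cat > fit2.py <<'E'
from h import *
from scipy.optimize import least_squares
cr=lambda c,P:(np.array(P,float)/5-.4)+({"top":(165,160),"scene":(200,155)}[c])
d=np.load("pose.npz");B=d["B"]
# flag tip centre & pin
def tip(p):
    y,a=p;b=.1745-a;return tow(B,[[48+86*np.sin(b),y,52+86*np.cos(b)]])
ts=cr("scene",[299,68]);tt=cr("top",[206,46])
f=lambda p:np.r_[(proj("scene",tip(p))-ts).ravel(),(proj("top",tip(p))-tt).ravel()]
r=least_squares(f,[75,.1]);print("flagmid y, a",r.x,np.round(r.fun,1),tip(r.x))
K=np.array([[-20,80,38],[20,80,38],[20,-80,38],[-20,-80,38]])
kt=cr("top",[(296,190),(546,219),(540,284),(290,254)]);kt=kt[[3,0,1,2]]
ks=cr("scene",[(168,289),(225,276),(298,470)])
for w in(1,0):
    g=lambda p:np.r_[(proj("top",tow(p,K))-kt).ravel(),w*(proj("scene",tow(p,K[:3]))-ks).ravel()]
    q=least_squares(g,[530,-55,-.16]);R,t=T(B);print("bar",q.x,np.round(q.fun,1),(q.x[:2]-t)@R,q.x[2]-B[2])
    if w: np.savez("pose.npz",B=B,b=q.x)
E
python3 fit2.py; python3 ov.py 70 0.1 -6 pics/ov2.png
python3 - <<'E'
import cv2
v=cv2.imread('pics/ov2.png');a=v[20:160,20:200];b=v[20:160,500:680]
cv2.imwrite('pics/ov2b.png',cv2.resize(cv2.hconcat([a,b]),None,fx=2.2,fy=2.2))
E
```

```text
flagmid y, a [ 7.53228828e+01 -8.45718458e-03] [ 0.7 -0.  -0.3  0.7] [[634.0551311   70.15085223 136.56465727]]
bar [ 5.30247484e+02 -5.83274872e+01 -1.39915546e-01] [ 0.5 -0.1  1.1  0.2  1.3  1.   1.   0.6 -0.8 -1.2  0.5 -0.8  0.3 -3.6] [-15.00145733 -69.92580424] 0.043398545639837804
bar [ 5.31586392e+02 -5.52650012e+01 -1.24549393e-01] [-0.4 -0.1 -0.   0.1  0.3  0.2  0.1 -0.2 -0.  -0.   0.  -0.   0.  -0. ] [-14.24324079 -66.67056191] 0.058764698428427534
```

View pics/ov2b.png

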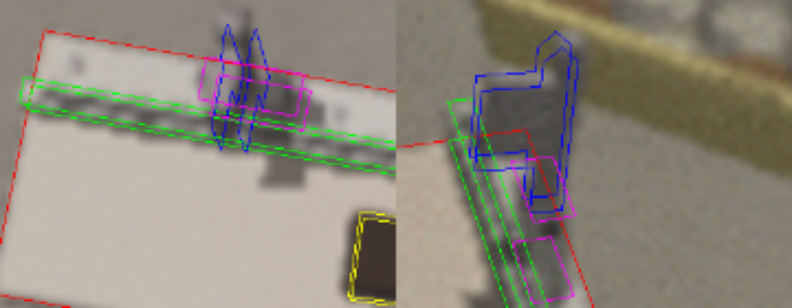

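The flag's midline is at board y of about 71 ± 3 mm and the flag is nearly fully up (a about 0), with its tip at world (633, 67, 137). The bar is at about (531, -56), roughly 0.05 rad askew. I'll write a helper that converts carriage-frame targets into tool units, then start moving.

```bash
cat > go.py <<'E'
from h import *
import sys
from scipy.spatial.transform import Rotation as Ro
B=np.load("pose.npz")["B"];R,t=T(B);O=np.r_[R@[48,71]+t,12]
R3=np.eye(3);R3[:2,:2]=R
s=robot.read_state();p=np.array(s["eef_pos"]);Q=Ro.from_rotvec(s["tool_rot"])
print("t",round(s["clock"],2),"carr",np.round(R3.T@(p-O),1),"F carr",np.round(R3.T@np.array(s["force"]),1),"w",round(s["width"],1))
# wanted: tool x=-cx, y=+cy, z down
W=Ro.from_matrix(R3@np.diag([-1,1,-1]))
print("turn units",np.round(np.degrees((Q.inv()*W).as_rotvec())/8,2))
if len(sys.argv)>3:
    X=O+R3@np.array(sys.argv[1:4],float)
    print("shift units",np.round(Q.inv().apply(X-p)/25,2),"world",np.round(X))
E
python3 go.py 55 0 150; sed -n 1,1p /dev/null
```

```text
t 1.3 carr [-537.2  417.   196.1] F carr [-0.3 -0.1 -0.9] w 85.6
turn units [ 0.   -0.   -0.69]
shift units [-25.18 -14.32   1.84] world [672.  59. 162.]
```

```bash
python3 -m crank '[[[-2,-1.2,0],[0,0,-0.4],1],[[-4,-2.3,0],[0,0,-0.69],1],[[-6,-3.4,0],[0,0,-0.69],1],[[-8,-4.6,0],[0,0,-0.69],1],[[-10,-5.7,0],[0,0,-0.69],1]]' 40; python3 go.py 55 0 150
```

```text
clock: 1.92
eef_pos: [367.6, 369.2, 208.3]
tool_rot: [0.288, 3.128, 0.001]
force: [0.7, -0.1, 0.2]
width: -0.0
t 1.93 carr [-300.8  249.8  196.3] F carr [ 0.7 -0.   0.2] w -0.0
turn units [ 0.  0. -0.]
shift units [-14.23  -9.99   1.85] world [672.  59. 162.]
```

```bash
python3 -m crank '[[[-2,-1.4,0],[0,0,0],1],[[-4,-2.8,0],[0,0,0],1],[[-6,-4.2,0],[0,0,0],1],[[-8,-5.6,0],[0,0,0],1],[[-10,-7,0],[0,0,0],1]]' && python3 -m crank '[[[-1.5,-1,0],[0,0,0],1],[[-3,-2,0],[0,0,0],1],[[-4.6,-3.3,0],[0,0,0],1],[[-4.6,-3.3,0],[0,0,0],1],[[-4.6,-3.3,0],[0,0,0],1]]'; python3 go.py 55 0 110
python3 - <<'E'
from h import *
out=[]
for c,(x0,y0) in(("top",(165,140)),("scene",(200,110))):
    im=robot.camera(c);out.append(cv2.resize(im[y0:y0+120,x0:x0+100],None,fx=4,fy=4,interpolation=cv2.INTER_CUBIC))
cv2.imwrite("pics/a1.png",cv2.cvtColor(np.hstack(out),cv2.COLOR_RGB2BGR))
E
```

```text
clock: 2.55
eef_pos: [582.8, 150.0, 208.6]
tool_rot: [0.288, 3.127, 0.001]
force: [0.4, 0.5, 0.1]
width: -0.3
clock: 3.18
eef_pos: [680.6, 48.1, 208.3]
tool_rot: [0.288, 3.128, 0.002]
force: [0.5, 0.9, 0.5]
width: -0.2
t 3.17 carr [ 65.5  -8.9 196.3] F carr [0.3 1.  0.5] w -0.2
turn units [ 0.01  0.   -0.  ]
shift units [0.42 0.35 3.45] world [672.  59. 122.]
```

View pics/a1.png

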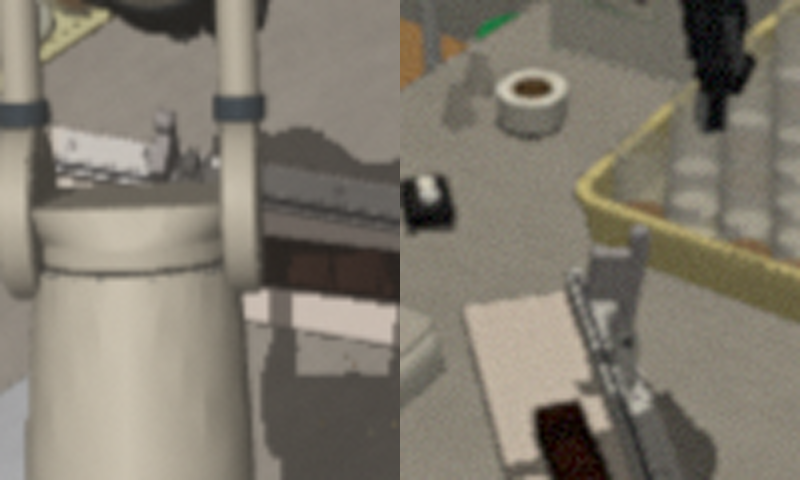

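The gripper hovers behind the flag and clear of it, at scene crop (712,130), with the flag tip at (640,235). I'll go down behind the flag.

```bash
python3 -c "
from h import *
print(proj('scene',[680.6,48.1,208.3]),'seen ~(277.6,142.5)')"
python3 -m crank '[[[0.2,0.15,1],[0,0,0],1],[[0.3,0.3,2],[0,0,0],1],[[0.3,0.3,3],[0,0,0],1],[[0.3,0.3,3.8],[0,0,0],1],[[0.3,0.3,3.8],[0,0,0],1]]'; python3 go.py 40 0 100
```

```text
[[277.79596524 148.80228173]] seen ~(277.6,142.5)
clock: 3.9
eef_pos: [673.2, 58.5, 112.3]
tool_rot: [-0.284, -3.127, -0.002]
force: [0.7, -0.4, -0.1]
width: -0.1
t 3.9 carr [ 56.3  -0.  100.3] F carr [ 0.8 -0.3 -0.1] w -0.1
turn units [ 0.01 -0.01  0.02]
shift units [0.65 0.   0.01] world [657.  61. 112.]
```

```bash
python3 -m crank '[[[0.5,0,0],[0,0,0],1],[[0.9,0,0],[0,0,0],1],[[1.2,0,0],[0,0,0],1],[[1.5,0,-0.1],[0,0,0],1],[[1.8,0,-0.1],[0,0,0],1]]'; python3 go.py -4 0 104
```

```text
clock: 4.53
eef_pos: [628.8, 66.6, 115.6]
tool_rot: [-0.284, -3.128, -0.002]
force: [1.9, 0.3, 1.7]
width: -0.2
t 4.53 carr [ 1.110e+01 -1.000e-01  1.036e+02] F carr [1.8 0.6 1.7] w -0.2
turn units [ 0.01 -0.    0.01]
shift units [ 0.61  0.   -0.02] world [614.  69. 116.]
```

```bash
python3 -m crank '[[[0.35,0,0],[0,0,0],1],[[0.65,0,0],[0,0,0],1],[[1.0,0,0.15],[0,0,0],1],[[1.3,0,0.3],[0,0,0],1],[[1.6,0,0.48],[0,0,0],1]]'; python3 go.py -52 0 59; python3 -m crank '[[[0.2,0,0.2],[0,0,0],1],[[0.4,0,0.45],[0,0,0],1],[[0.6,0,0.7],[0,0,0],1],[[0.75,0,0.95],[0,0,0],1],[[0.9,0,1.2],[0,0,0],1]]'; python3 go.py -55 0 48
```

```text
clock: 5.15
eef_pos: [588.9, 74.0, 103.2]
tool_rot: [-0.284, -3.128, -0.002]
force: [0.8, -1.0, 1.1]
width: 0.2
t 5.15 carr [-29.5  -0.1  91.2] F carr [ 0.9 -0.8  1.1] w 0.2
turn units [ 0.01 -0.01  0.02]
shift units [0.9  0.01 1.29] world [567.  78.  71.]
clock: 5.78
eef_pos: [566.4, 78.1, 72.8]
tool_rot: [-0.284, -3.128, -0.002]
force: [-0.8, -0.6, 1.7]
width: -0.2
t 5.78 carr [-52.3  -0.2  60.8] F carr [-0.7 -0.8  1.7] w -0.2
turn units [ 0.01 -0.01  0.02]
shift units [0.11 0.01 0.51] world [564.  79.  60.]
```

```bash
python3 -m crank '[[[0,0,0.15],[0,0,0],1],[[0,0,0.25],[0,0,0],1],[[0,0,0.32],[0,0,0],1],[[0,0,0.38],[0,0,0],1],[[0,0,0.42],[0,0,0],1]]'; python3 go.py -55 0 48;  python3 -m crank '[[[0,0,0.02],[0,0,0],1],[[0,0,0.04],[0,0,0],1],[[0,0,0.06],[0,0,0],1],[[0,0,0.07],[0,0,0],1],[[0,0,0.08],[0,0,0],1]]'; python3 go.py -55 0 48
```

```text
clock: 6.4
eef_pos: [566.5, 78.1, 62.3]
tool_rot: [-0.284, -3.128, -0.002]
force: [-0.0, 0.7, 0.9]
width: 0.1
t 6.4 carr [-52.2  -0.2  50.3] F carr [-0.1  0.6  0.9] w 0.1
turn units [ 0.01 -0.01  0.02]
shift units [0.11 0.01 0.09] world [564.  79.  60.]
clock: 7.02
eef_pos: [566.5, 78.1, 60.3]
tool_rot: [-0.284, -3.128, -0.002]
force: [0.6, 0.3, 1.1]
width: 0.1
t 7.03 carr [-52.2  -0.2  48.3] F carr [0.5 0.4 1.1] w 0.1
turn units [ 0.01 -0.01  0.02]
shift units [0.11 0.01 0.01] world [564.  79.  60.]
```

```bash
for i in 1; do python3 -m crank '[[[0,0,0.01],[0,0,0],1],[[0,0,0.02],[0,0,0],1],[[0,0,0.03],[0,0,0],1],[[0,0,0.04],[0,0,0],1],[[0,0,0.04],[0,0,0],1]]'|grep -E "force|eef"; done; python3 -m crank '[[[0,0,0.01],[0,0,0],1],[[0,0,0.02],[0,0,0],1],[[0,0,0.03],[0,0,0],1],[[0,0,0.04],[0,0,0],1],[[0,0,0.04],[0,0,0],1]]'|grep -E "force|eef"
```

```text
eef_pos: [566.5, 78.1, 59.2]
force: [-0.7, 0.2, 0.3]
eef_pos: [566.5, 78.1, 58.2]
force: [0.1, 0.3, 1.2]
```

Run:
```python
from h import *
B=np.load("pose.npz")["B"];R,t=T(B)
for c in("scene","top"):
    im=robot.camera(c)
    for n in("flag_tip","flag","choc_bar"):
        for d in robot.look_for(c,n)[:2]:
            x=np.array(d["xyz"]);print(c,n,np.round(x),round(d["score"],2),"carr",np.round((x[:2]-t)@R-[48,71]),x[2]-12)
    if c=="scene":crop(c,im,190,140,120,110,6,"pics/a2.png")
```

```text
scene flag_tip [564.  73.  67.] 0.68 carr [-53.  -6.] 54.7
scene flag [567.  73.  64.] 0.51 carr [-51.  -5.] 52.099999999999994
scene choc_bar [526. -70.  40.] 0.83 carr [ -65. -153.] 27.5
top choc_bar [531. -54.  40.] 0.75 carr [ -63. -137.] 27.700000000000003
```

View pics/a2.png

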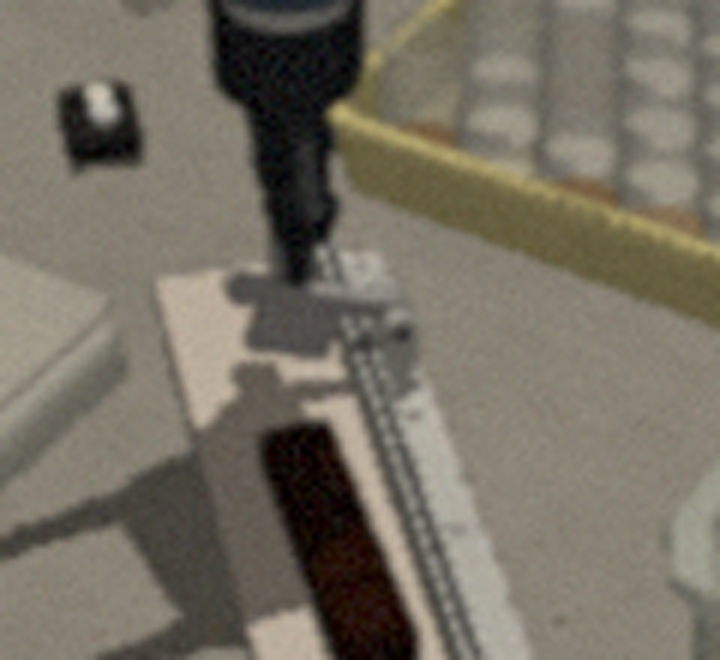

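The flag lies nearly level across the channel, from (240,290) to (400,330), with the fingers on its back. I'll keep pressing gently until the end stop shows as a rise in force.

```bash
for i in 1; do python3 -m crank '[[[0,0,0.02],[0,0,0],1],[[0,0,0.03],[0,0,0],1],[[0,0,0.04],[0,0,0],1],[[0,0,0.05],[0,0,0],1],[[0,0,0.05],[0,0,0],1]]'|grep -E "force|eef"; done; python3 go.py
```

```text
eef_pos: [566.5, 78.1, 56.9]
force: [-0.4, 0.1, 0.7]
t 9.3 carr [-52.3  -0.2  44.9] F carr [-0.4  0.   0.7] w -0.4
turn units [ 0.01 -0.01  0.02]
```

```bash
python3 -m crank '[[[0,0,0.02],[0,0,0],1],[[0,0,0.03],[0,0,0],1],[[0,0,0.04],[0,0,0],1],[[0,0,0.05],[0,0,0],1],[[0,0,0.05],[0,0,0],1]]'|grep -E "force|eef"; python3 go.py
```

```text
eef_pos: [566.5, 78.1, 55.6]
force: [-0.2, 0.8, 1.7]
t 9.93 carr [-52.3  -0.2  43.6] F carr [-0.4  0.7  1.7] w -0.3
turn units [ 0.01 -0.01  0.01]
```

```bash
python3 -m crank '[[[0,0,0.02],[0,0,0],1],[[0,0,0.03],[0,0,0],1],[[0,0,0.04],[0,0,0],1],[[0,0,0.05],[0,0,0],1],[[0,0,0.05],[0,0,0],1]]'|grep -E "force|eef"; python3 go.py
python3 - <<'E'
from h import *
s=robot.read_state();print(proj("scene",s["eef_pos"]),s["eef_pos"])
im=robot.camera("scene");crop("scene",im,220,165,60,45,12,"pics/a3.png")
E
```

```text
eef_pos: [566.4, 78.1, 54.3]
force: [-0.4, -0.9, 0.5]
t 10.55 carr [-52.3  -0.2  42.3] F carr [-0.3 -0.9  0.5] w -0.3
turn units [ 0.01 -0.01  0.02]
[[239.19416747 193.13211034]] [566.43486747  78.1196023   54.33826556]
```

View pics/a3.png

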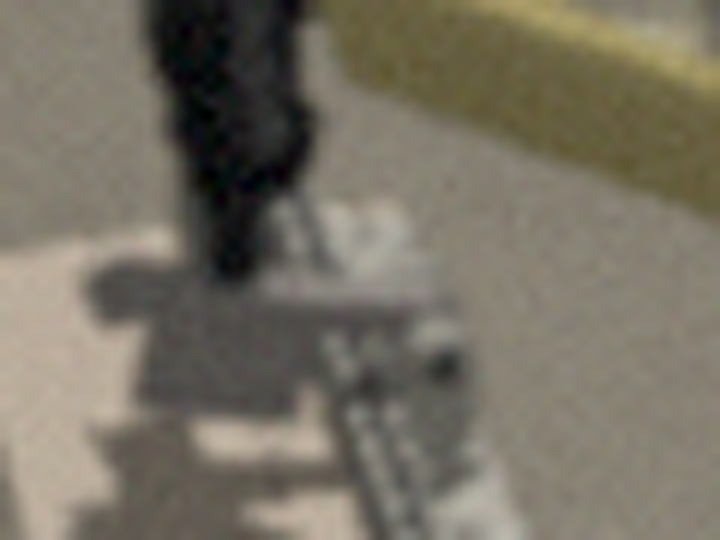

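Run:
```python
from h import *
B=np.load("pose.npz")["B"]
im=robot.camera("scene");x0,y0,k=220,165,12
V=[]
for a in(1.75,1.6,1.5):
    v=cv2.resize(im[y0:y0+45,x0:x0+60],None,fx=k,fy=k,interpolation=cv2.INTER_CUBIC)
    for y,col in((-8,(0,255,0)),(4,(0,0,255))):
        q=(proj("scene",tow(B,flagpts(a,y)+[48,71,12]))-(x0,y0)+.4)*k
        cv2.polylines(v,[q.astype(np.int32)],True,col,2)
    V.append(v[180:480,:520])
cv2.imwrite("pics/a4.png",cv2.cvtColor(cv2.resize(np.vstack(V),None,fx=.66,fy=.66),cv2.COLOR_RGB2BGR))
```

```text
(no output)
```

View pics/a4.png

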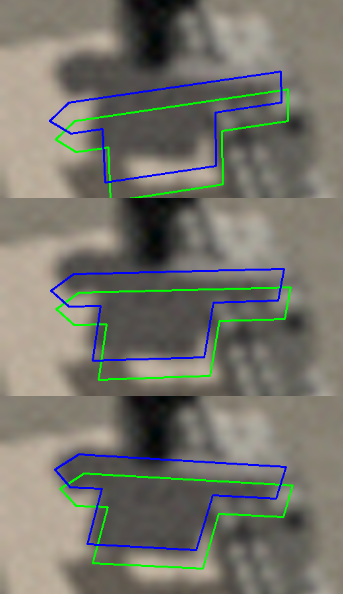

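The outline comparison shows the flag still about 0.3 rad short of level, and the visible fingertip ends roughly 17–20 mm above the reported TCP. I'll keep going down with an eye on the force.

```bash
python3 -m crank '[[[0,0,0.05],[0,0,0],1],[[0,0,0.1],[0,0,0],1],[[0,0,0.15],[0,0,0],1],[[0,0,0.2],[0,0,0],1],[[0,0,0.24],[0,0,0],1]]'|grep -E "force|eef";python3 -m crank '[[[0,0,0.04],[0,0,0],1],[[0,0,0.08],[0,0,0],1],[[0,0,0.12],[0,0,0],1],[[0,0,0.14],[0,0,0],1],[[0,0,0.14],[0,0,0],1]]'|grep -E "force|eef"; python3 go.py
```

```text
eef_pos: [566.4, 78.1, 48.2]
force: [-1.1, -0.4, 2.0]
eef_pos: [566.4, 78.1, 44.7]
force: [-0.5, 0.4, 0.2]
t 11.9 carr [-52.3  -0.2  32.7] F carr [-0.6  0.3  0.2] w -0.1
turn units [ 0.01 -0.01  0.01]
```

```bash
cat > chk.py <<'E'
import sys
from h import *
B=np.load("pose.npz")["B"];R,t=T(B);s=robot.read_state()
F=np.r_[np.array(s["force"])[:2]@R,s["force"][2]];p=np.r_[(np.array(s["eef_pos"])[:2]-t)@R-[48,71],s["eef_pos"][2]-12]
print(round(s["clock"],2),"p",np.round(p,1),"F",np.round(F,1))
i,lim=int(sys.argv[1]),float(sys.argv[2]);sys.exit(abs(F[i])>lim)
E
D='[[[0,0,0.01],[0,0,0],1]]'
python3 -m crank '[[[0,0,0.01],[0,0,0],1],[[0,0,0.02],[0,0,0],1],[[0,0,0.03],[0,0,0],1],[[0,0,0.04],[0,0,0],1],[[0,0,0.05],[0,0,0],1]]'>/dev/null; python3 chk.py 2 4 && python3 -m crank '[[[0,0,0.01],[0,0,0],1],[[0,0,0.02],[0,0,0],1],[[0,0,0.03],[0,0,0],1],[[0,0,0.04],[0,0,0],1],[[0,0,0.05],[0,0,0],1]]'>/dev/null; python3 chk.py 2 4 && python3 -m crank '[[[0,0,0.01],[0,0,0],1],[[0,0,0.02],[0,0,0],1],[[0,0,0.03],[0,0,0],1],[[0,0,0.04],[0,0,0],1],[[0,0,0.05],[0,0,0],1]]'>/dev/null; python3 chk.py 2 4 && python3 -m crank '[[[0,0,0.01],[0,0,0],1],[[0,0,0.02],[0,0,0],1],[[0,0,0.03],[0,0,0],1],[[0,0,0.04],[0,0,0],1],[[0,0,0.05],[0,0,0],1]]'>/dev/null; python3 chk.py 2 4
```

```text
12.53 p [-52.3  -0.2  31.4] F [-1.2 -0.1  0.6]
12.53 p [-52.3  -0.2  31.4] F [-1.2 -0.1  0.6]
12.53 p [-52.3  -0.2  31.4] F [-1.2 -0.1  0.6]
12.53 p [-52.3  -0.2  31.4] F [-1.2 -0.1  0.6]False
False
False
False
```

```bash
sed -i 's/sys.exit(abs(F\[i\])>lim)/sys.exit(int(abs(F[i])>lim))/' chk.py
python3 -m crank '[[[0,0,0.01],[0,0,0],1],[[0,0,0.02],[0,0,0],1],[[0,0,0.03],[0,0,0],1],[[0,0,0.04],[0,0,0],1],[[0,0,0.05],[0,0,0],1]]'>/dev/null; python3 chk.py 2 4 && python3 -m crank '[[[0,0,0.01],[0,0,0],1],[[0,0,0.02],[0,0,0],1],[[0,0,0.03],[0,0,0],1],[[0,0,0.04],[0,0,0],1],[[0,0,0.05],[0,0,0],1]]'>/dev/null; python3 chk.py 2 4 && python3 -m crank '[[[0,0,0.01],[0,0,0],1],[[0,0,0.02],[0,0,0],1],[[0,0,0.03],[0,0,0],1],[[0,0,0.04],[0,0,0],1],[[0,0,0.05],[0,0,0],1]]'>/dev/null; python3 chk.py 2 4 && python3 -m crank '[[[0,0,0.01],[0,0,0],1],[[0,0,0.02],[0,0,0],1],[[0,0,0.03],[0,0,0],1],[[0,0,0.04],[0,0,0],1],[[0,0,0.05],[0,0,0],1]]'>/dev/null; python3 chk.py 2 4
```

```text
13.15 p [-52.4  -0.2  30.1] F [-0.8 -0.3  0.6]
13.78 p [-52.4  -0.1  28.9] F [ 0.4 -0.4  0. ]
14.4 p [-52.4  -0.2  27.6] F [ 0.  -0.2  1.1]
15.03 p [-52.4  -0.2  26.3] F [-1.6 -0.7  1.4]
```

```bash
cat > tip.py <<'E'
from h import *
B=np.load("pose.npz")["B"];R,t=T(B)
robot.camera("scene")
for n in("flag_tip","flag"):
    for d in robot.look_for("scene",n)[:1]:
        x=np.array(d["xyz"]);print(n,round(d["score"],2),"carr",np.round(np.r_[(x[:2]-t)@R-[48,71],x[2]-12],1))
for n in("flag","stop_carriage"):
  r=robot.cut_out("scene",n)
  if r:
    m=r[0]["mask"];v,u=np.nonzero(m);print(n,round(r[0]["score"],2),m.sum(),"u",u.min(),u.max(),"v",v.min(),v.max())
    for uu in range(u.min(),u.max()+1,2): w=v[u==uu];print((uu,w.min(),w.max()),end=" ")
    print()
for a in(1.75,1.6,1.5,1.4):
    q=proj("scene",tow(B,flagpts(a,-2)+[48,71,12]));print(a,np.round(q[[0,1,2,3,5,6]],1).tolist())
E
python3 tip.py
```

```text
flag 0.79 carr [-46.8  -1.6  43.6]
flag 0.51 245 u 226 256 v 188 202
(226, np.int64(193), np.int64(195)) (228, np.int64(192), np.int64(196)) (230, np.int64(191), np.int64(196)) (232, np.int64(191), np.int64(200)) (234, np.int64(192), np.int64(202)) (236, np.int64(193), np.int64(202)) (238, np.int64(193), np.int64(202)) (240, np.int64(193), np.int64(202)) (242, np.int64(190), np.int64(202)) (244, np.int64(190), np.int64(201)) (246, np.int64(189), np.int64(200)) (248, np.int64(189), np.int64(194)) (250, np.int64(189), np.int64(193)) (252, np.int64(188), np.int64(193)) (254, np.int64(188), np.int64(191)) (256, np.int64(189), np.int64(190)) 
stop_carriage 0.84 278 u 227 257 v 187 203
(227, np.int64(194), np.int64(194)) (229, np.int64(192), np.int64(195)) (231, np.int64(192), np.int64(196)) (233, np.int64(192), np.int64(200)) (235, np.int64(193), np.int64(201)) (237, np.int64(194), np.int64(201)) (239, np.int64(193), np.int64(201)) (241, np.int64(192), np.int64(201)) (243, np.int64(191), np.int64(201)) (245, np.int64(190), np.int64(201)) (247, np.int64(190), np.int64(197)) (249, np.int64(189), np.int64(194)) (251, np.int64(188), np.int64(195)) (253, np.int64(187), np.int64(199)) (255, np.int64(187), np.int64(202)) (257, np.int64(190), np.int64(202)) 
1.75 [[255.5, 189.8], [228.7, 193.7], [226.3, 196.0], [228.9, 197.7], [233.2, 203.9], [247.3, 201.7]]
1.6 [[255.9, 189.7], [229.2, 190.4], [226.4, 192.5], [228.6, 194.5], [231.7, 201.3], [245.8, 200.9]]
1.5 [[256.1, 189.7], [229.9, 188.2], [226.9, 190.1], [228.8, 192.3], [231.0, 199.5], [244.8, 200.2]]
1.4 [[256.4, 189.8], [230.9, 186.0], [227.6, 187.7], [229.3, 190.1], [230.5, 197.6], [244.0, 199.5]]
```

The mask fit puts the flag at about 1.66 rad, so roughly 5 mm remain. I'll continue with force checks.

```bash
python3 -m crank '[[[0,0,0.02],[0,0,0],1],[[0,0,0.04],[0,0,0],1],[[0,0,0.06],[0,0,0],1],[[0,0,0.07],[0,0,0],1],[[0,0,0.08],[0,0,0],1]]'>/dev/null; python3 chk.py 2 4 && python3 -m crank '[[[0,0,0.01],[0,0,0],1],[[0,0,0.02],[0,0,0],1],[[0,0,0.03],[0,0,0],1],[[0,0,0.04],[0,0,0],1],[[0,0,0.05],[0,0,0],1]]'>/dev/null; python3 chk.py 2 4 && python3 -m crank '[[[0,0,0.01],[0,0,0],1],[[0,0,0.02],[0,0,0],1],[[0,0,0.03],[0,0,0],1],[[0,0,0.04],[0,0,0],1],[[0,0,0.05],[0,0,0],1]]'>/dev/null; python3 chk.py 2 4 && python3 -m crank '[[[0,0,0.01],[0,0,0],1],[[0,0,0.02],[0,0,0],1],[[0,0,0.03],[0,0,0],1],[[0,0,0.04],[0,0,0],1],[[0,0,0.04],[0,0,0],1]]'>/dev/null; python3 chk.py 2 4
```

```text
15.9 p [-52.4  -0.2  24.5] F [-2.1 -0.8  2.7]
16.52 p [-52.4  -0.1  24.1] F [-3.9 -0.3  7.2]
16.52 p [-52.4  -0.1  24.1] F [-3.9 -0.3  7.2]
16.52 p [-52.4  -0.1  24.1] F [-3.9 -0.3  7.2]
```

The end stop is reached: 7 N with motion stopped. The flag's back there is at z = 48 in the carriage frame while TCP reads 24, so the fingers' real end is about 24 mm above the reported TCP. I'll press briefly a little harder to confirm and check the picture.

```bash
python3 -m crank '[[[0,0,0.03],[0,0,0],1],[[0,0,0.06],[0,0,0],1],[[0,0,0.08],[0,0,0],1],[[0,0,0.08],[0,0,0],1],[[0,0,0.08],[0,0,0],1]]'>/dev/null; python3 chk.py 2 4; python3 tip.py | head -3
```

```text
17.15 p [-52.4   0.1  23.7] F [-5.6 -0.8 10.3]
flag_tip 0.6 carr [-49.   -5.7  38.4]
flag 0.72 carr [-33.3   3.8  35.2]
flag 0.69 729 u 250 320 v 276 310
```

The flag is firmly home: 10 N produced only 0.4 mm of motion. I'll lift and go to the robot side of the bar.

```bash
python3 -m crank '[[[0,0,-0.7],[0,0,0],1],[[0,0,-1.4],[0,0,0],1],[[0.8,-1.5,-1.4],[0,0,0],1],[[1.6,-3.2,-1.4],[0,0,0],1],[[2.5,-5,-1.4],[0,0,0],1]]'>/dev/null; python3 go.py -115 -139 0
python3 tip.py
```

```text
t 18.02 carr [-114.6 -126.1   59.6] F carr [-0.1 -0.6  0.2] w -0.2
turn units [0.01 0.01 0.02]
shift units [ 0.02 -0.52  2.38] world [479. -47.  12.]
flag_tip 0.75 carr [-48.1  -1.6  40.5]
flag 0.57 carr [-44.2   0.1  41.6]
flag 0.53 207 u 232 253 v 189 203
(232, np.int64(193), np.int64(197)) (234, np.int64(191), np.int64(203)) (236, np.int64(191), np.int64(203)) (238, np.int64(191), np.int64(202)) (240, np.int64(190), np.int64(202)) (242, np.int64(190), np.int64(202)) (244, np.int64(190), np.int64(201)) (246, np.int64(190), np.int64(199)) (248, np.int64(190), np.int64(194)) (250, np.int64(190), np.int64(193)) (252, np.int64(189), np.int64(192)) 
stop_carriage 0.68 365 u 232 259 v 185 205
(232, np.int64(192), np.int64(198)) (234, np.int64(191), np.int64(203)) (236, np.int64(191), np.int64(203)) (238, np.int64(191), np.int64(203)) (240, np.int64(190), np.int64(203)) (242, np.int64(190), np.int64(203)) (244, np.int64(190), np.int64(202)) (246, np.int64(189), np.int64(201)) (248, np.int64(189), np.int64(195)) (250, np.int64(188), np.int64(194)) (252, np.int64(186), np.int64(199)) (254, np.int64(185), np.int64(204)) (256, np.int64(186), np.int64(204)) (258, np.int64(190), np.int64(204)) 
1.75 [[255.5, 189.8], [228.7, 193.7], [226.3, 196.0], [228.9, 197.7], [233.2, 203.9], [247.3, 201.7]]
1.6 [[255.9, 189.7], [229.2, 190.4], [226.4, 192.5], [228.6, 194.5], [231.7, 201.3], [245.8, 200.9]]
1.5 [[256.1, 189.7], [229.9, 188.2], [226.9, 190.1], [228.8, 192.3], [231.0, 199.5], [244.8, 200.2]]
1.4 [[256.4, 189.8], [230.9, 186.0], [227.6, 187.7], [229.3, 190.1], [230.5, 197.6], [244.0, 199.5]]
```

Flag stays down (blade corners match the 1.75 model). Now I'll descend beside the bar, checking for contact with the board.

```bash
python3 -m crank '[[[0,-0.3,0.6],[0,0,0],1],[[0,-0.5,1.2],[0,0,0],1],[[0,-0.5,1.8],[0,0,0],1],[[0,-0.5,2.2],[0,0,0],1],[[0,-0.5,2.4],[0,0,0],1]]'>/dev/null; python3 chk.py 2 4 && python3 -m crank '[[[0,0,0.1],[0,0,0],1],[[0,0,0.2],[0,0,0],1],[[0,0,0.3],[0,0,0],1],[[0,0,0.4],[0,0,0],1],[[0,0,0.45],[0,0,0],1]]'>/dev/null; python3 chk.py 2 4
python3 - <<'E'
from h import *
s=robot.read_state();print(proj("scene",s["eef_pos"]))
im=robot.camera("scene");crop("scene",im,205,165,90,100,6,"pics/a5.png")
E
```

```text
18.9 p [-114.2 -137.1   -1.7] F [-0.5  0.1  0.3]
19.52 p [-114.3 -137.1  -13.1] F [ 0.2 -0.5  0.1]
[[228.32285347 238.82462936]]
```

View pics/a5.png

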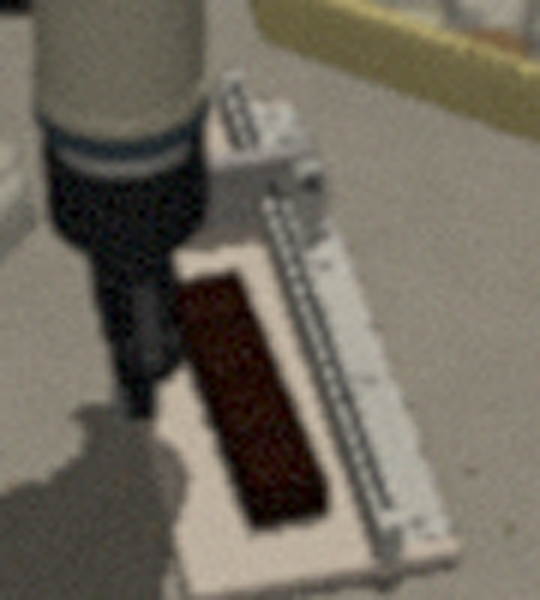

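The fingertip is at crop (140,415), clear of the board and level with the bar's side; the bar spans (180,280) to (325,520). I'll push towards the fence.

```bash
python3 -m crank '[[[-0.2,0,0],[0,0,0],1],[[-0.4,0,0],[0,0,0],1],[[-0.6,0,0],[0,0,0],1],[[-0.75,0,0],[0,0,0],1],[[-0.85,0,0],[0,0,0],1]]'>/dev/null; python3 chk.py 0 4 && python3 -m crank '[[[-0.07,0,0],[0,0,0],1],[[-0.14,0,0],[0,0,0],1],[[-0.21,0,0],[0,0,0],1],[[-0.28,0,0],[0,0,0],1],[[-0.35,0,0],[0,0,0],1]]'>/dev/null; python3 chk.py 0 4 && python3 -m crank '[[[-0.05,0,0],[0,0,0],1],[[-0.1,0,0],[0,0,0],1],[[-0.15,0,0],[0,0,0],1],[[-0.18,0,0],[0,0,0],1],[[-0.2,0,0],[0,0,0],1]]'>/dev/null; python3 chk.py 0 4
```

```text
20.2 p [ -92.9 -137.   -13.3] F [-0.3  0.8  0.4]
20.82 p [ -84.1 -137.   -13.3] F [-1.2 -0.5  0.7]
21.45 p [ -79.  -137.   -13.3] F [-0.7  0.5 -0.2]
```

```bash
python3 -m crank '[[[-0.04,0,0],[0,0,0],1],[[-0.08,0,0],[0,0,0],1],[[-0.12,0,0],[0,0,0],1],[[-0.15,0,0],[0,0,0],1],[[-0.16,0,0],[0,0,0],1]]'>/dev/null; python3 chk.py 0 4 && python3 -m crank '[[[-0.02,0,0],[0,0,0],1],[[-0.04,0,0],[0,0,0],1],[[-0.06,0,0],[0,0,0],1],[[-0.08,0,0],[0,0,0],1],[[-0.1,0,0],[0,0,0],1]]'>/dev/null; python3 chk.py 0 4 && python3 -m crank '[[[-0.02,0,0],[0,0,0],1],[[-0.04,0,0],[0,0,0],1],[[-0.06,0,0],[0,0,0],1],[[-0.08,0,0],[0,0,0],1],[[-0.1,0,0],[0,0,0],1]]'>/dev/null; python3 chk.py 0 4  && python3 -m crank '[[[-0.02,0,0],[0,0,0],1],[[-0.04,0,0],[0,0,0],1],[[-0.06,0,0],[0,0,0],1],[[-0.08,0,0],[0,0,0],1],[[-0.1,0,0],[0,0,0],1]]'>/dev/null; python3 chk.py 0 4
```

```text
22.07 p [ -75.  -137.   -13.3] F [-1.6 -0.1  0.7]
22.7 p [ -72.5 -136.9  -13.3] F [-1.5  0.7 -0.1]
23.32 p [ -72.3 -136.9  -13.3] F [-13.3   0.4   7.8]
23.32 p [ -72.3 -136.9  -13.3] F [-13.3   0.4   7.8]
```

The bar is on the fence: 13 N at x = -72.3, stiffness about 5 N/mm. I'll back off and go around to the bar's free end.

```bash
python3 -m crank '[[[0.3,0,0],[0,0,0],1],[[0.8,0,0],[0,0,0],1],[[0.8,-1.6,0],[0,0,0],1],[[0.8,-3.2,0],[0,0,0],1],[[0.8,-4.8,0],[0,0,0],1]]'>/dev/null; python3 chk.py 0 4
cat > bar.py <<'E'
from h import *
from scipy.optimize import minimize
B=np.load("pose.npz")["B"];R,t=T(B)
import sys
c=sys.argv[1];robot.camera(c)
for d in robot.look_for(c,"choc_bar")[:1]: print("look carr",np.round((np.array(d["xyz"][:2])-t)@R-[48,71],1),d["xyz"][2]-12)
r=robot.cut_out(c,"choc_bar")
if r:
    m=r[0]["mask"];ct=max(cv2.findContours(m.astype(np.uint8),0,1)[0],key=cv2.contourArea)
    X=(ray(c,ct[:,0].astype(float),36)[:,:2]-t)@R-[48,71];rc=cv2.minAreaRect(X.astype(np.float32));print("mask rect carr",np.round(rc[0],1),np.round(rc[1],1),rc[2],"y range",X[:,1].min(),X[:,1].max())
E
python3 bar.py top; python3 bar.py scene
```

```text
23.95 p [ -92.3 -258.1  -13.3] F [1.1 0.1 0.2]
look carr [ -45.1 -131.9] 26.299999999999997
mask rect carr [ -45.3 -131.1] [148.7  42.4] 89.4757080078125 y range -205.53218976644982 -56.745100487695275
look carr [ -37.1 -209.4] 28.1
mask rect carr [ -41.4 -196.1] [88.4 39.4] 77.3484115600586 y range -239.17990062275717 -153.12152402636093
```

```bash
python3 -m crank '[[[-0.7,0,0],[0,0,0],1],[[-1.4,0,0],[0,0,0],1],[[-1.95,0,0],[0,0,0],1],[[-1.95,0.2,0],[0,0,0],1],[[-1.95,0.4,0],[0,0,0],1]]'>/dev/null; python3 chk.py 1 4 && python3 -m crank '[[[0,0.15,0],[0,0,0],1],[[0,0.3,0],[0,0,0],1],[[0,0.45,0],[0,0,0],1],[[0,0.6,0],[0,0,0],1],[[0,0.75,0],[0,0,0],1]]'>/dev/null; python3 chk.py 1 4; python3 -m crank '[[[0,0.15,0],[0,0,0],1],[[0,0.3,0],[0,0,0],1],[[0,0.45,0],[0,0,0],1],[[0,0.6,0],[0,0,0],1],[[0,0.75,0],[0,0,0],1]]'>/dev/null; python3 chk.py 1 4;python3 bar.py top; python3 bar.py scene
```

```text
24.88 p [ -43.9 -245.4  -14. ] F [ 0.1 -0.2  0.4]
25.5 p [ -44.  -226.8  -13.9] F [-0.3 -1.6  0.1]
26.12 p [ -44.1 -207.7  -13.8] F [-0.1 -0.7 -0.4]
look carr [-44.9 -92.1] 28.299999999999997
mask rect carr [-44.9 -87.5] [105.1  41.2] 89.70191955566406 y range -140.0597564892725 -34.917372526548164
look carr [ -57.  -125.8] 24.200000000000003
mask rect carr [ -59.2 -124.4] [177.   21.7] 89.10981750488281 y range -212.85584657627427 -35.94274078515034
```

```bash
python3 -m crank '[[[0,0.12,0],[0,0,0],1],[[0,0.24,0],[0,0,0],1],[[0,0.36,0],[0,0,0],1],[[0,0.48,0],[0,0,0],1],[[0,0.6,0],[0,0,0],1]]'>/dev/null; python3 chk.py 1 4 && python3 -m crank '[[[0,0.03,0],[0,0,0],1],[[0,0.06,0],[0,0,0],1],[[0,0.09,0],[0,0,0],1],[[0,0.12,0],[0,0,0],1],[[0,0.15,0],[0,0,0],1]]'>/dev/null; python3 chk.py 1 4 && python3 -m crank '[[[0,0.02,0],[0,0,0],1],[[0,0.04,0],[0,0,0],1],[[0,0.06,0],[0,0,0],1],[[0,0.08,0],[0,0,0],1],[[0,0.1,0],[0,0,0],1]]'>/dev/null; python3 chk.py 1 4 && python3 -m crank '[[[0,0.02,0],[0,0,0],1],[[0,0.04,0],[0,0,0],1],[[0,0.06,0],[0,0,0],1],[[0,0.08,0],[0,0,0],1],[[0,0.1,0],[0,0,0],1]]'>/dev/null; python3 chk.py 1 4
```

```text
27.05 p [ -44.1 -192.7  -13.8] F [-0.2 -1.  -0. ]
27.68 p [ -44.1 -188.9  -13.8] F [ 0.2 -0.9  0.1]
28.3 p [ -44.2 -186.4  -13.8] F [-0.2 -0.8  0. ]
28.93 p [ -44.1 -183.9  -13.8] F [ 0.6 -1.   0.6]
```

```bash
python3 -m crank '[[[0,0.02,0],[0,0,0],1],[[0,0.04,0],[0,0,0],1],[[0,0.06,0],[0,0,0],1],[[0,0.07,0],[0,0,0],1],[[0,0.08,0],[0,0,0],1]]'>/dev/null; python3 chk.py 1 4 && python3 -m crank '[[[0,0.02,0],[0,0,0],1],[[0,0.04,0],[0,0,0],1],[[0,0.06,0],[0,0,0],1],[[0,0.07,0],[0,0,0],1],[[0,0.08,0],[0,0,0],1]]'>/dev/null; python3 chk.py 1 4 && python3 -m crank '[[[0,0.02,0],[0,0,0],1],[[0,0.04,0],[0,0,0],1],[[0,0.06,0],[0,0,0],1],[[0,0.07,0],[0,0,0],1],[[0,0.08,0],[0,0,0],1]]'>/dev/null; python3 chk.py 1 4 && python3 -m crank '[[[0,0.02,0],[0,0,0],1],[[0,0.04,0],[0,0,0],1],[[0,0.06,0],[0,0,0],1],[[0,0.07,0],[0,0,0],1],[[0,0.08,0],[0,0,0],1]]'>/dev/null; python3 chk.py 1 4
```

```text
29.55 p [ -44.2 -181.9  -13.8] F [ 0.1 -1.4  0.3]
30.18 p [ -44.1 -179.9  -13.8] F [ 0.  -0.5 -0.3]
30.8 p [ -44.2 -177.8  -13.8] F [-0.3 -1.3  0.1]
31.43 p [ -44.2 -175.9  -13.8] F [-0.7 -1.   0.2]
```

```bash
python3 -m crank '[[[0,0.02,0],[0,0,0],1],[[0,0.04,0],[0,0,0],1],[[0,0.05,0],[0,0,0],1],[[0,0.06,0],[0,0,0],1],[[0,0.06,0],[0,0,0],1]]'>/dev/null; python3 chk.py 1 4 && python3 -m crank '[[[0,0.02,0],[0,0,0],1],[[0,0.04,0],[0,0,0],1],[[0,0.05,0],[0,0,0],1],[[0,0.06,0],[0,0,0],1],[[0,0.06,0],[0,0,0],1]]'>/dev/null; python3 chk.py 1 4 && python3 -m crank '[[[0,0.02,0],[0,0,0],1],[[0,0.04,0],[0,0,0],1],[[0,0.05,0],[0,0,0],1],[[0,0.06,0],[0,0,0],1],[[0,0.06,0],[0,0,0],1]]'>/dev/null; python3 chk.py 1 4 && python3 -m crank '[[[0,0.02,0],[0,0,0],1],[[0,0.04,0],[0,0,0],1],[[0,0.05,0],[0,0,0],1],[[0,0.06,0],[0,0,0],1],[[0,0.06,0],[0,0,0],1]]'>/dev/null; python3 chk.py 1 4; python3 bar.py top
```

```text
32.05 p [ -44.2 -174.5  -13.8] F [ 1.4 -1.7 -1.1]
32.67 p [ -44.3 -174.1  -13.8] F [-0.7 -6.4 -0.5]
32.67 p [ -44.3 -174.1  -13.8] F [-0.7 -6.4 -0.5]
32.67 p [ -44.3 -174.1  -13.8] F [-0.7 -6.4 -0.5]
look carr [-43.4 -50.4] 26.200000000000003
mask rect carr [-44.6 -50.8] [42.4 99.4] 0.5456776022911072 y range -100.41573760701267 -1.227526073337529
```

Contact is solid at y = -174.1 with 6.4 N and motion stopped. I'll hold about 8–9 N for over a second.

```bash
python3 -m crank '[[[0,0.05,0],[0,0,0],1],[[0,0.06,0],[0,0,0],1],[[0,0.06,0],[0,0,0],1],[[0,0.06,0],[0,0,0],1],[[0,0.06,0],[0,0,0],1]]'>/dev/null; python3 chk.py 1 12 && python3 -m crank '[[[0,0.07,0],[0,0,0],1],[[0,0.07,0],[0,0,0],1],[[0,0.07,0],[0,0,0],1],[[0,0.07,0],[0,0,0],1],[[0,0.07,0],[0,0,0],1]]'>/dev/null; python3 chk.py 1 12 && python3 -m crank '[[[0,0.07,0],[0,0,0],1],[[0,0.07,0],[0,0,0],1],[[0,0.07,0],[0,0,0],1],[[0,0.07,0],[0,0,0],1],[[0,0.07,0],[0,0,0],1]]'>/dev/null; python3 chk.py 1 12;python3 -m crank '[[[0,0.07,0],[0,0,0],1],[[0,0.07,0],[0,0,0],1],[[0,0.07,0],[0,0,0],1],[[0,0.07,0],[0,0,0],1],[[0,0.07,0],[0,0,0],1]]'>/dev/null; python3 chk.py 1 12
```

```text
33.45 p [ -44.3 -174.1  -13.7] F [-0.7 -7.2 -1.4]
34.08 p [ -44.4 -174.1  -13.7] F [-0.4 -8.4 -0. ]
34.7 p [ -44.4 -174.2  -13.7] F [ 0.3 -9.2 -0.8]
35.33 p [ -44.5 -174.3  -13.6] F [-0.9 -9.6  0.4]
```

```bash
python3 -m crank '[[[0,-0.2,0],[0,0,0],1],[[0,-0.8,0],[0,0,0],1],[[1.2,-1.4,0],[0,0,0],1],[[2.4,-1.4,0],[0,0,0],1],[[2.4,-0.6,0],[0,0,0],1]]'>/dev/null; python3 chk.py 1 12; python3 bar.py top; python3 bar.py scene
python3 - <<'E'
from h import *
im=robot.camera("scene");crop("scene",im,205,165,90,100,6,"pics/a6.png")
E
```

```text
35.95 p [-105.9 -190.3  -13.2] F [0.4 0.8 0.4]
look carr [-43.9 -57.7] 24.299999999999997
mask rect carr [-45.3 -57.5] [ 42.9 116.2] 0.5113824605941772 y range -115.45915169703423 0.5757773534332671
look carr [ -41.9 -126.5] 25.200000000000003
mask rect carr [-46.4 -98. ] [172.3  42.8] 88.775390625 y range -184.21363199495403 -12.198011250441233
```

View pics/a6.png

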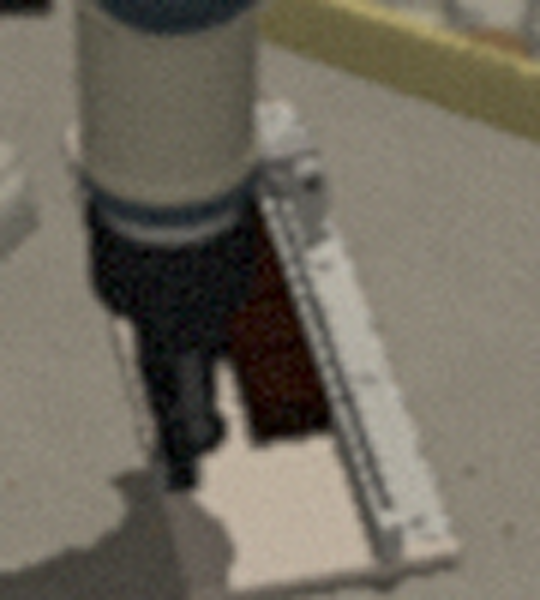

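The bar lies along the fence in the picture (right edge hugging it from (265,220) to (325,430)), with the carriage at (310,180). To confirm by touch, I'll press the side gently at the middle and then re-seat it against the stop.

```bash
python3 -m crank '[[[0,1,0],[0,0,0],1],[[0,2.2,0],[0,0,0],1],[[0,3.4,0],[0,0,0],1],[[0,4,0],[0,0,0],1],[[-0.6,4,0],[0,0,0],1]]'>/dev/null; python3 chk.py 0 4 && python3 -m crank '[[[-0.1,0,0],[0,0,0],1],[[-0.2,0,0],[0,0,0],1],[[-0.3,0,0],[0,0,0],1],[[-0.38,0,0],[0,0,0],1],[[-0.42,0,0],[0,0,0],1]]'>/dev/null; python3 chk.py 0 4
```

```text
36.92 p [-89.2 -89.1 -14.3] F [ 0.9 -1.2 -0.3]
37.55 p [-78.7 -89.2 -14.4] F [ 0.3  0.7 -0.2]
```

```bash
python3 -m crank '[[[-0.04,0,0],[0,0,0],1],[[-0.08,0,0],[0,0,0],1],[[-0.12,0,0],[0,0,0],1],[[-0.16,0,0],[0,0,0],1],[[-0.18,0,0],[0,0,0],1]]'>/dev/null; python3 chk.py 0 4 && python3 -m crank '[[[-0.02,0,0],[0,0,0],1],[[-0.04,0,0],[0,0,0],1],[[-0.05,0,0],[0,0,0],1],[[-0.06,0,0],[0,0,0],1],[[-0.06,0,0],[0,0,0],1]]'>/dev/null; python3 chk.py 0 4 && python3 -m crank '[[[-0.02,0,0],[0,0,0],1],[[-0.04,0,0],[0,0,0],1],[[-0.05,0,0],[0,0,0],1],[[-0.06,0,0],[0,0,0],1],[[-0.06,0,0],[0,0,0],1]]'>/dev/null; python3 chk.py 0 4
```

```text
38.17 p [-74.2 -89.2 -14.5] F [-0.9 -0.4 -0.5]
38.8 p [-72.7 -89.2 -14.5] F [-0.8  0.9 -0.3]
39.42 p [-72.6 -89.2 -14.5] F [-8.2 -1.1  4.8]
```

Touch confirms it: resistance starts at x = -72.6 against -72.3 before, so the bar is flush with the fence. I'll go around and press against the stop once more.

```bash
python3 -m crank '[[[0.4,0,0],[0,0,0],1],[[0.9,0,0],[0,0,0],1],[[0.9,-1.5,0],[0,0,0],1],[[0.9,-3,0],[0,0,0],1],[[0.9,-4.6,0],[0,0,0],1]]'>/dev/null; python3 chk.py 0 4 && python3 -m crank '[[[-0.3,0,0],[0,0,0],1],[[-1.2,0,0],[0,0,0],1],[[-2,0,0],[0,0,0],1],[[-2,0.2,0],[0,0,0],1],[[-2,0.4,0],[0,0,0],1]]'>/dev/null; python3 go.py -43.5 -177 -14
```

```text
40.05 p [ -95.6 -205.   -12.7] F [0.9 0.5 0.6]
t 40.67 carr [ -46.3 -194.   -13.6] F carr [0.3 0.9 0.2] w 0.2
turn units [-0.08 -0.08  0.01]
shift units [-0.11  0.68  0.01] world [543. -97.  -2.]
```

```bash
python3 -m crank '[[[-0.1,0.15,0],[0,0,0],1],[[-0.1,0.3,0],[0,0,0],1],[[-0.1,0.45,0],[0,0,0],1],[[-0.1,0.58,0],[0,0,0],1],[[-0.1,0.66,0],[0,0,0],1]]'>/dev/null; python3 chk.py 1 4 && python3 -m crank '[[[0,0.03,0],[0,0,0],1],[[0,0.06,0],[0,0,0],1],[[0,0.08,0],[0,0,0],1],[[0,0.1,0],[0,0,0],1],[[0,0.1,0],[0,0,0],1]]'>/dev/null; python3 chk.py 1 4 && python3 -m crank '[[[0,0.02,0],[0,0,0],1],[[0,0.04,0],[0,0,0],1],[[0,0.05,0],[0,0,0],1],[[0,0.06,0],[0,0,0],1],[[0,0.06,0],[0,0,0],1]]'>/dev/null; python3 chk.py 1 4
```

```text
41.3 p [ -43.8 -177.3  -13.8] F [ 0.9  0.5 -0.2]
41.92 p [ -43.8 -175.1  -13.8] F [-1.  -2.   0.7]
42.55 p [ -43.9 -174.7  -13.8] F [-1.1 -6.1  1.5]
```

```bash
python3 -m crank '[[[0,0.06,0],[0,0,0],1],[[0,0.07,0],[0,0,0],1],[[0,0.07,0],[0,0,0],1],[[0,0.07,0],[0,0,0],1],[[0,0.07,0],[0,0,0],1]]'>/dev/null; python3 chk.py 1 12 && python3 -m crank '[[[0,0.08,0],[0,0,0],1],[[0,0.08,0],[0,0,0],1],[[0,0.08,0],[0,0,0],1],[[0,0.08,0],[0,0,0],1],[[0,0.08,0],[0,0,0],1]]'>/dev/null; python3 chk.py 1 12 && python3 -m crank '[[[0,0.08,0],[0,0,0],1],[[0,0.08,0],[0,0,0],1],[[0,0.08,0],[0,0,0],1],[[0,0.08,0],[0,0,0],1],[[0,0.08,0],[0,0,0],1]]'>/dev/null; python3 chk.py 1 12
```

```text
43.17 p [ -43.9 -174.6  -13.8] F [-0.2 -8.   0.6]
43.8 p [ -44.  -174.6  -13.7] F [-0.9 -8.1  0.1]
44.42 p [ -44.  -174.8  -13.7] F [-1.1 -9.   0. ]
```

Held 8–9 N for about 1.9 s with no movement. Now I'll retreat straight back, then up, and check.

```bash
python3 -m crank '[[[0,-0.2,0],[0,0,0],1],[[0,-0.8,0],[0,0,0],1],[[0,-1.6,0],[0,0,0],1],[[0,-2,-1.5],[0,0,0],1],[[0,-2,-3.5],[0,0,0],1]]'>/dev/null; python3 chk.py 1 12; python3 -m crank '[[[2,-1,-1],[0,0,0],1],[[4,-2,-2],[0,0,0],1],[[6,-3,-3],[0,0,0],1],[[7,-3,-3],[0,0,0],1],[[7,-3,-3],[0,0,0],1]]'>/dev/null; python3 chk.py 1 12;python3 bar.py top; python3 bar.py scene; python3 tip.py
python3 - <<'E'
from h import *
for n in("shaker","tally_counter","pastry_brush"):
    print(n,[np.round(d["xyz"]).tolist() for d in robot.look_for("scene",n)[:1]])
E
```

```text
45.05 p [ -44.3 -224.4   74.2] F [1.1 0.6 0.4]
45.67 p [-219.  -297.9  154.7] F [ 0.5 -0.6  0.2]
look carr [-47.3 -83.6] 26.299999999999997
mask rect carr [-45.4 -79.9] [ 41.7 159.8] 0.28069785237312317 y range -159.84312084073065 -0.02577484248688222
look carr [-45.3 -98.6] 23.700000000000003
mask rect carr [-43.2  27. ] [104.1  59.8] 27.128732681274414 y range -22.30054556453328 43.45028350964266
flag_tip 0.77 carr [-56.7   2.   47.2]
flag 0.49 212 u 226 255 v 188 203
(226, np.int64(193), np.int64(196)) (228, np.int64(192), np.int64(197)) (230, np.int64(192), np.int64(197)) (232, np.int64(191), np.int64(202)) (234, np.int64(191), np.int64(203)) (236, np.int64(191), np.int64(200)) (238, np.int64(191), np.int64(198)) (240, np.int64(190), np.int64(197)) (242, np.int64(190), np.int64(197)) (244, np.int64(190), np.int64(197)) (246, np.int64(190), np.int64(195)) (248, np.int64(189), np.int64(193)) (250, np.int64(189), np.int64(192)) (252, np.int64(189), np.int64(192)) (254, np.int64(188), np.int64(191)) 
stop_carriage 0.71 321 u 226 258 v 186 203
(226, np.int64(193), np.int64(196)) (228,
[... 381 characters left out ...]
t64(193)) (250, np.int64(188), np.int64(193)) (252, np.int64(186), np.int64(195)) (254, np.int64(186), np.int64(201)) (256, np.int64(187), np.int64(203)) (258, np.int64(201), np.int64(203)) 
1.75 [[255.5, 189.8], [228.7, 193.7], [226.3, 196.0], [228.9, 197.7], [233.2, 203.9], [247.3, 201.7]]
1.6 [[255.9, 189.7], [229.2, 190.4], [226.4, 192.5], [228.6, 194.5], [231.7, 201.3], [245.8, 200.9]]
1.5 [[256.1, 189.7], [229.9, 188.2], [226.9, 190.1], [228.8, 192.3], [231.0, 199.5], [244.8, 200.2]]
1.4 [[256.4, 189.8], [230.9, 186.0], [227.6, 187.7], [229.3, 190.1], [230.5, 197.6], [244.0, 199.5]]
shaker [[541.0, -431.0, 88.0]]
tally_counter [[558.0, 332.0, 19.0]]
pastry_brush [[568.0, -302.0, 13.0]]
```

All the checks agree. The slope of the flag's upper edge (0.146) matches the 1.75 rad model, the bar's mask is parallel to the fence at about (-45, -80), and the robot is clear. Handing in.

```bash
python3 -c "
from workcell import robot
print(robot.close_job(),robot.read_state()['clock'])"
```

```text
the job is handed in; nothing more can be done
the job is handed in; nothing more can be done
```

I flipped the flag down to its end stop, pushed the bar flat against the fence, slid it against the flag until the stop stood solid, and handed the job in at about 46 s. `close_job` gave no verdict.

**Flag**
- It stopped solid under about 10 N and stayed down after I let go.
- In the last picture the slope of its upper edge (0.146) matches the fully-down model at 1.75 rad; 1.6 rad would give 0.03.
- The mask's tip height alone suggested a little less, about 1.68 rad. I put that down to the flag's sideways shift and trusted the slope and the force.

**Fence**
- A second gentle press found the bar at x = -72.6 mm, against -72.3 mm the first time, so it was already flush.
- The first press peaked at about 13 N sideways plus 8 N vertical (15 N in total at the wrist), higher than intended but under the 20 N limit.

**Stop**
- I pressed twice at 7–10 N, the second time at 8–9 N for nearly 2 s. The stop did not give, beyond about 0.2 mm of creep.
- The two presses stopped at TCP y = -174.1 and -174.7 mm, a difference of 0.6 mm.

**Last pictures**
- The top camera shows the bar parallel to the fence within 0.3°, with its middle at about (-45, -80) mm in the carriage frame. The target is (-43, -83.5), and the carriage's position along the fence is only known to about 4 mm.
- The scene camera's last bar mask was unusable.
- The networks place the shaker and brush within 4 mm of where they started. The tally counter reads 17 mm off, which I take as detection noise because the arm never worked near it.

**Fingers:** Their real end turned out to be about 20–24 mm above the reported TCP, in both the pictures and the contacts. I worked with that offset.

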